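Clip a gel tube into the level gauge and hold the pointer on the band

ROBOT

A 6-joint arm with a two-finger parallel gripper is mounted at the origin on a cart in front of the work surface, level with it; the furniture and walls round the work are solid. World frame = base frame: x ahead of the robot, y to its left, z up, the work surface at z = 0. Lengths are in m, angles in rad, forces in N, time in s.
With the tool pointing down it reaches from about 0.325 to 0.85 m from the base axis. Payload 15.5 kg.
Tool frame: the origin (TCP) lies on the centre line of the jaws, within the pads' length; the fingertips stand 11 mm ahead of it and the grasp point (between the pads) lies 8 mm behind it; x points along the fingers, y is the direction in which the jaws open and shut, and the axes are right-handed (so a half turn about x gives the same grasp; the last joint's range is limited). The gripper opens to 91 mm and grips with 3 to 60 N. Pads are 32 mm wide; open, the fingers measure 118 mm over their backs; the gripper's body (76 mm by 178 mm) begins 60 mm behind the grasp point.
Start: joints at [-1.22, 0.494, 1.345, -0, 1.302, -0.096], TCP at [0.27, -0.564, 0.225] pointing down, gripper open.
Joint ranges: [-2.91, 2.91], [-0.82, 2.16], [0.22, 2.67], [-1.22, 4.37], [0.12, 2.79], [-3.08, 3.08]. Speed limits (rad/s): [1.89, 1.89, 2.57, 3.01, 3.01, 3.01].

INTERFACE

Orientations are given as a 3x3 rotation matrix whose columns are the frame's x, y, z axes.
In Python, from station import manip gives the robot as it stands. The module is installed in compiled form; this text tells all that it offers.
- The arm moves only by the tool send_rows, never from a script. Its argument "steps" is a list that holds one entry, the list of rows, each a list of 7 numbers: the turn, a rotation vector about the world's x, y, z in degrees, then the shift along the world's x, y, z in mm, then the closure, from 0 (fully open) to 1 (shut). A call has 1 to 8 rows; each row shifts and turns the commanded pose from where the row before left it; what a row does not reach is not made up. A row lasts 1/10 s, in which the tool goes at most 50 mm and 8.59 degrees, less where a joint would pass 70% of its speed; a pose out of reach is approached as far as the arm can. A call is refused whole if a number of a shift passes 50 or a number of a turn 8.59, either way. A call with a gripper value outside its range is refused whole. The fingers move at their own pace and stop on an object; the grip force is fixed at half the most. Time passes only in rows, so rows that do not move let the fingers close. It gives the time, the measured TCP pose, the force and the opening at its end, in the units of the state.
- manip.observe(): the state, without advancing time (a new reading comes with each control period).
- manip.read_camera(name): name is "scene" or "top" or "wrist"; returns (picture, depth): 480x640x3 uint8, red, green, blue; 480x640 float32, m along the optical axis (not along the pixel's ray), 0 where there is no reading.
- manip.camera_model(name): a dict with "intrinsics" (3x3 intrinsics, pixels), "dist" ([k1, k2, p1, p2, k3] as OpenCV has them; the pictures are not rectified), "cam_to_world" (4x4, takes a point from camera to world coordinates). Camera axes: x right, y down, z forward; pixel columns grow to the right and rows downward; lengths in m; the calibration is good to about 2 mm. A picture is of the moment at which its call begins: read the wrist's pose just before it. camera_model takes no time and is no camera call; for the wrist camera it gives the pose at the moment of the call.
- manip.job_done(): hands the job in, once; it reports no verdict.
The state is a dict: "clock": time; "qpos": joint angles; "joint_velocities": joint speeds; "tau": joint torques, N m; "ee_pos": TCP position; "eef_rot": TCP orientation; "wrist_force": force on the tool from outside, world axes, zero at the start; "torque": the same for the moment, N m; "gripper_width": finger opening in m.
Only numpy, scipy, OpenCV 4.12 (cv2) and the standard library are available. Lean on these libraries where they do the work, as an engineer would, in place of code of your own. Each camera call takes 0.05 s, during which the arm holds its last target.

TASK

The gel level of the loose green-capped tube lying on the desk has to be checked: press the tube down between the forks of the gauge, roughly centred, until the sprung blue jaws snap shut over it, and let go of it. Then pull the spring-loaded red knob towards the front of the gauge until the red pointer lies on the green band, and finish while still holding it there, because it springs back when released. Leave the purple-capped tube, the marker pen and the dropper bottle where they are.

Things in the scene. Friction and masses are not known exactly. Their poses are not given: they have to be found in the camera images.
- gauge: Level gauge, fixed; grey base 210 x 155 mm, top 12 mm above the desk. Origin: centre of the underside, on the desk; z up, -x is its front (towards the robot). Left (+y): two aluminium forks for a tube lying along x. Right (-y): a slide along x on two rods. Highest point: jaws, 76 mm above the desk.
- seat (a point): Centre of a seated tube, between the forks: gauge y = +45 mm, 46.5 mm above the desk; axes as the gauge's. Forks 6 mm thick, at x = -34..-28 and +28..+34 mm; between them room for fingers down to 24 mm above the desk. The tube, either way round, rests 40 mm above the desk. -y side: rigid prong, 7.5 mm off, flared to 68 mm above the desk; +y side: jaw.
- jaw (a joint): Two blue sprung jaws, one part, hinged along x at the foot of the forks' +y side. 0 = shut; grows (rad, to 0.6) as they swing to +y. A tube coming straight down pushes the slanting tops (60 to 76 mm above the desk) aside by about 0.15 rad, which takes some 5 to 20 N; the hooks then snap over it, 2.5 mm above its top.
- knob: Pointer slide with its red upright knob, 14 mm along the gauge's x, 20 along y, top 73 mm above the desk; pinch it from above, along x or y. Origin: foot of the knob, 33 mm above the desk, at home 50 mm behind and 48 mm right of the gauge's origin; axes as the gauge's. Slides up to 90 mm to the gauge's front (-x); a spring pulls it home, 2.4 N plus 80 N per m.
- pointer (a point): Centre of the free half of the red pointer blade of the slide (4 mm wide along x), 20 mm above the desk; it moves with the slide and lies at the same x, in the gauge's frame, as the knob.
- band: Green band lying fixed on the gauge's white scale beside the pointer's path, 12 mm wide along the gauge's x, 32 mm along y, 2.5 mm thick. Origin: centre of its underside. Axes as the gauge's. The pointer has to be pulled 45 to 75 mm to it; the pointer passes 3 mm above it.
- green_tube: Loose green-capped sample tube lying on the desk, 119 mm long, 13 mm thick (cap 16 mm), 15 g or so. Origin: on the underside, 6 mm from mid-length; its y runs along the tube, z up. It is solid like a bar 12 mm wide and 13 mm high.
- tube_mid (a point): Middle of the green-capped tube's length and thickness (6.5 mm above its underside).
- purple_tube: Purple-capped sample tube lying on the desk, 88 mm long. A bystander.
- marker: Black marker pen lying on the desk, 138 mm long. A bystander.
- dropper: Small white dropper bottle standing on the desk, 26 mm across, 62 mm tall. A bystander.
Mind the look-alikes: they are no part of the job. What is shaped like the green_tube but yellow is not meant.

How it is judged:
On the way, in this order (a step that is already met when the one before it is completed fails the run):
1. the green-capped tube is seated in the forks, the jaws are shut over it and the fingers have let go of it (x of tube_mid in the frame of seat between -0.012 and 0.012 m and y of tube_mid in the frame of seat between -0.005 and 0.005 m and z of tube_mid in the frame of seat between -0.005 and 0.005 m and angle between the y axis of green_tube and the x axis of gauge, either way round below 0.1 rad and value of joint jaw below 0.06 rad and contact force between the fingers and green_tube below 0.1 N), for 0.2 s.
2. the pointer is held on the green band by the knob (x of pointer in the frame of band between -0.005 and 0.005 m and contact force between the fingers and knob above 2 N), for 0.3 s.
At the end, for the whole second after the job is handed in: Green-capped tube in the forks (12 mm along, 5 mm sideways and in height, 0.1 rad), jaws shut (below 0.06 rad), fingers off the tube; fingers hold the knob (over 2 N) with the pointer within 5 mm of the middle of the green band (all of step 1 and all of step 2); the arm keeps its last pose, push and grip.
It fails at once if the purple-capped tube, the marker pen or the dropper bottle is moved by more than 25 mm (distance of any of purple_tube, marker, dropper from where it was at the start of the episode above 0.025 m).
It also fails if it takes over 50 s, if anything falls off the work surface, if the arm or the gripper's body presses on something with over 40 N, if the wrist force passes 120 N, or if a joint passes its speed limit or range.

## Working session

There is one attempt and no reset: what is moved stays moved. The work goes in short steps, Python scripts to look and compute and a tool call to move; the robot and the scene stay as the last step left them, time stands still between calls to the robot, and variables do not carry over. Pictures are saved under pics/ and viewed, and the job is handed in when it is done.

Besides the shell and the picture viewer there is one more tool, called after "Call:" by a JSON object that holds its "api" and its "payload", one argument or row to a line. send_rows: Moves the arm, as the interface text tells. Its arguments: {"type":"object","properties":{"steps":{"type":"array","items":{"type":"array","items":{"type":"array","items":{"type":"number"}}}}},"required":["steps"]}

```bash
mkdir -p pics
cat > h.py <<'E'
import numpy as np, cv2, json
from station import manip
def snap(n,tag):
    m=manip.camera_model(n); p,d=manip.read_camera(n)
    np.savez(f'{tag}.npz',p=p,d=d,K=m['intrinsics'],D=m['dist'],T=m['cam_to_world'])
    cv2.imwrite(f'pics/{tag}.png',p[:,:,::-1]); return p,d,m
def load(tag):
    z=np.load(f'{tag}.npz'); return z['p'],z['d'],z
def ray(z,uv):
    uv=np.array(uv,float).reshape(-1,1,2)
    n=cv2.undistortPoints(uv,z['K'],np.array(z['D'])).reshape(-1,2)
    r=np.c_[n,np.ones(len(n))]@z['T'][:3,:3].T
    return z['T'][:3,3],r
def onplane(z,uv,h):
    o,r=ray(z,uv); return o+r*((h-o[2])/r[:,2])[:,None]
def bydepth(z,d,uv):
    o,r=ray(z,uv); uv=np.array(uv).astype(int).reshape(-1,2); return o+r*d[uv[:,1],uv[:,0]][:,None]
E
python3 - <<'E'
from h import *
s=manip.observe(); print(s)
for n in ('scene','top'): 
    p,d,m=snap(n,n+'0'); print(n,m['cam_to_world'].round(3).tolist(),m['intrinsics'])
E
```

```text
{'clock': 0.0, 'qpos': array([-1.21953009e+00,  4.94150491e-01,  1.34616402e+00, -2.34109444e-05,
        1.30249094e+00, -9.54935608e-02]), 'joint_velocities': array([1.07673372e-03, 9.39115158e-04, 9.58638556e-04, 8.41099978e-04,
       1.47369119e-03, 3.72354105e-05]), 'tau': array([ 6.83108912e-03, -8.78787661e+01, -3.81848073e+01,  7.11521949e-02,
        5.31077106e-02, -4.22474761e-05]), 'ee_pos': array([ 0.26989584, -0.56329681,  0.22434744]), 'eef_rot': array([[-4.38499457e-04,  4.32050973e-01, -9.01849081e-01],
       [ 1.13096502e-03, -9.01848377e-01, -4.32051185e-01],
       [-9.99999264e-01, -1.20941397e-03, -9.31745136e-05]]), 'wrist_force': array([-0.03033778,  0.23014351,  0.10757532]), 'torque': array([-0.01683965,  0.0073562 ,  0.00659531]), 'gripper_width': 0.09085460162505164}
scene [[0.632, -0.569, 0.526, -0.239], [-0.774, -0.451, 0.444, -0.555], [-0.016, -0.688, -0.726, 1.137], [0.0, 0.0, 0.0, 1.0]] [[540.86865592   0.         319.81458149]
 [  0.         540.86865592 244.92292416]
 [  0.           0.           1.        ]]
top [[-0.019, -0.995, 0.099, 0.442], [-1.0, 0.018, -0.009, 0.077], [0.007, -0.099, -0.995, 1.022], [0.0, 0.0, 0.0, 1.0]] [[456.26563049   0.         315.82593222]
 [  0.         456.26563049 237.99572767]
 [  0.           0.           1.        ]]
```

View pics/scene0.png

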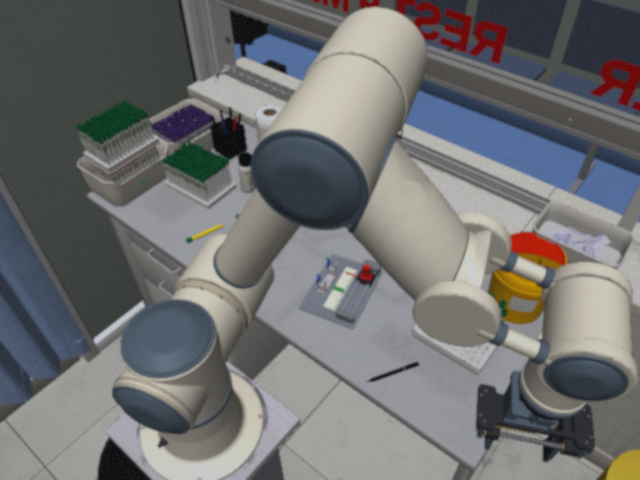

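View pics/top0.png

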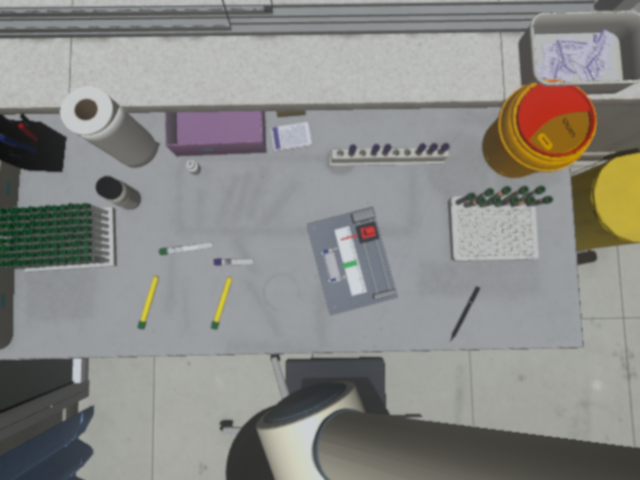

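The top view shows the green-capped tube at about (160–212, 248) with its cap on the left, and the purple tube just below-right of it at (215–252, 262). The gauge is near (352, 260), with the knob at (368, 232) and the band at (350, 264). Next I'll measure these.

Run:
```python
from h import *
p,d,z=load('top0')
c=p[195:325,295:410]; cv2.imwrite('pics/gz.png',cv2.resize(c[:,:,::-1],None,fx=4.6,fy=4.6,interpolation=cv2.INTER_CUBIC))
c=p[150:300,130:270]; cv2.imwrite('pics/tz.png',cv2.resize(c[:,:,::-1],None,fx=4,fy=4,interpolation=cv2.INTER_CUBIC))
hsv=cv2.cvtColor(p,cv2.COLOR_RGB2HSV)
def comp(m,name,h):
    n,l,st,ce=cv2.connectedComponentsWithStats(m.astype(np.uint8))
    for i in range(1,n):
        if st[i,4]>5: print(name,ce[i].round(1),st[i].tolist(),onplane(z,ce[i],h).round(4).tolist())
H,S,V=[hsv[...,i].astype(int) for i in range(3)]
R=np.zeros(H.shape,bool);R[195:325,295:410]=1
comp(R&(H>45)&(H<85)&(S>90),'band',.0145)
comp(R&((H<8)|(H>172))&(S>120),'red',.06)
R=np.zeros(H.shape,bool);R[235:275,150:270]=1
comp(R&(H>45)&(H<90)&(S>70),'cap',.008)
comp(R&(H>115)&(H<160)&(S>60),'purp',.008)
```

```text
band [349.3 263.9] [343, 261, 14, 7, 51] [[0.4836, -0.005, 0.0145]]
red [367.6 231.6] [361, 226, 14, 13, 141] [[0.5495, -0.0421, 0.06]]
cap [162.6 251.1] [160, 249, 6, 5, 29] [[0.52, 0.4084, 0.008]]
purp [217.3 261.6] [214, 259, 7, 6, 33] [[0.4944, 0.2871, 0.008]]
```

View pics/gz.png

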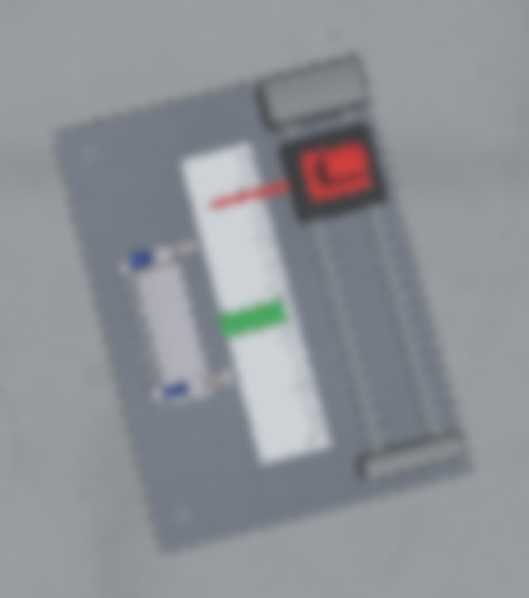

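View pics/tz.png

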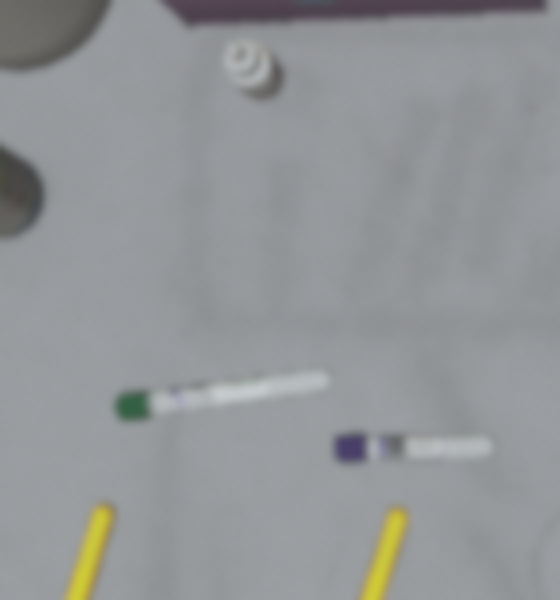

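Run:
```python
from h import *
p,d,z=load('top0')
f=lambda a,s,o:(np.array(a,float)+.5)/s-.5+np.array(o)
g=onplane(z,f([(57,130),(361,52),(472,470),(162,552)],4.6,(295,195)),.012)
print(g.round(4)); print('ctr',g.mean(0)); 
ax=(g[0]+g[1]-g[2]-g[3])/2; ay=(g[0]+g[3]-g[1]-g[2])/2
print(np.linalg.norm(ax),np.linalg.norm(ay),np.degrees(np.arctan2(ax[1],ax[0])),np.degrees(np.arctan2(ay[1],ay[0])))
t=onplane(z,f([(115,407),(329,379)],4,(130,150)),.007); print(t,t.mean(0)); e=t[1]-t[0]; print(np.linalg.norm(e),np.degrees(np.arctan2(e[1],e[0])))
```

```text
[[ 0.577   0.0867  0.012 ]
 [ 0.6127 -0.062   0.012 ]
 [ 0.4096 -0.1089  0.012 ]
 [ 0.3737  0.0402  0.012 ]]
ctr [ 0.49323376 -0.01100601  0.012     ]
0.20846998398255218 0.15315537185457728 12.946927001970437 103.52941305430673
[[0.519539   0.41808613 0.007     ]
 [0.53302588 0.29952343 0.007     ]] [0.52628244 0.35880478 0.007     ]
0.1193273225179858 -83.51031974228478
```

Call:
{"api": "send_rows", "payload": {
  "steps": [
    [[0,0,3.5,12,46,0,0],[0,0,3.5,13,46,0,0],[0,0,3.5,13,46,0,0],[0,0,3.5,13,46,0,0],[0,0,3.5,13,46,0,0],[0,0,3.5,13,46,0,0],[0,0,3.5,13,46,0,0],[0,0,3.5,13,46,0,0]]
  ]
}}

```text
clock: 0.9
ee_pos: [0.373, -0.1938, 0.2249]
eef_rot: [[0.0, 0.806, -0.592], [0.0, -0.592, -0.806], [-1.0, -0.0, -0.0]]
wrist_force: [1.1, 0.9, -0.5]
gripper_width: 0.0911
```

Call:
{"api": "send_rows", "payload": {
  "steps": [
    [[0,0,3.5,13,46,0,0],[0,0,3.5,13,46,0,0],[0,0,3.5,13,46,0,0],[0,0,3.5,13,46,0,0],[0,0,3.5,13,46,0,0],[0,0,3.5,13,46,0,0],[0,0,3.5,13,46,0,0],[0,0,3.5,13,46,0,0]]
  ]
}}

```text
clock: 1.7
ee_pos: [0.477, 0.1745, 0.2248]
eef_rot: [[-0.0, 0.99, -0.143], [-0.0, -0.143, -0.99], [-1.0, -0.0, 0.0]]
wrist_force: [1.2, -0.2, -0.1]
gripper_width: 0.0913
```

Call:
{"api": "send_rows", "payload": {
  "steps": [
    [[0,0,3.5,13,46,0,0],[0,0,3.5,12,46,0,0],[0,0,3.5,12,46,0,0],[0,0,3.5,12,46,0,0],[0,0,0.7,0,0,-20,0],[0,0,0,0,0,-20,0],[0,0,0,0,0,0,0],[0,0,0,0,0,0,0]]
  ]
}}

```text
clock: 2.5
ee_pos: [0.5259, 0.3562, 0.185]
eef_rot: [[-0.001, 0.994, 0.11], [-0.0, 0.11, -0.994], [-1.0, -0.001, 0.0]]
wrist_force: [-0.8, 0.3, 0.5]
gripper_width: 0.0913
```

Run:
```python
from h import *
snap('wrist','w1'); s=manip.observe(); print(s['ee_pos'],s['eef_rot'].round(3),s['clock'])
```

```text
[0.52637467 0.35630011 0.18572944] [[ 0.001  0.994  0.109]
 [ 0.     0.109 -0.994]
 [-1.     0.001 -0.   ]] 2.55
```

View pics/w1.png

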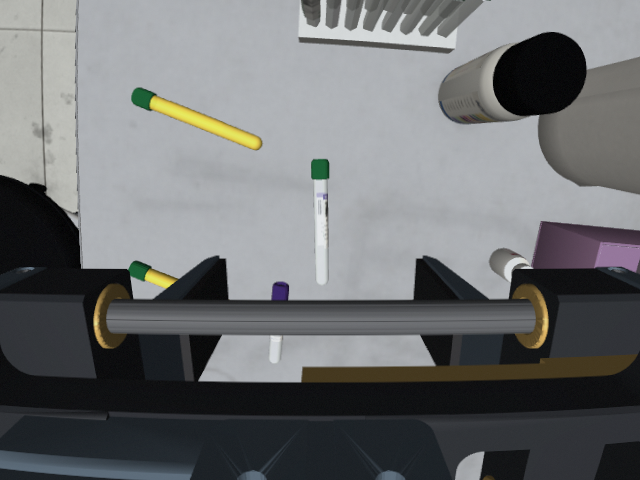

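The wrist view shows the green tube at (320,159)–(322,284), centred between the fingers, with the purple tube at (280,283)–(276,362). I'll measure it precisely now.

Run:
```python
from h import *
p,d,z=load('w1')
hsv=cv2.cvtColor(p,cv2.COLOR_RGB2HSV).astype(int)
m=np.zeros(p.shape[:2],np.uint8); sub=p[150:300,295:345].astype(int)
m[150:300,295:345]=((sub.min(2)>205)|((hsv[150:300,295:345,1]>90)))
n,l,st,c=cv2.connectedComponentsWithStats(m); print(st[1:],c[1:])
t=onplane(z,[(320,159.),(322,284.)],.0065);print(t)
e=t[1]-t[0];print(t.mean(0),np.linalg.norm(e),np.degrees(np.arctan2(e[1],e[0])))
t=onplane(z,[(320.5,178.),(322,280.)],.0065);e=t[1]-t[0];print(np.degrees(np.arctan2(e[1],e[0])))
print(bydepth(z,d,[(322,230),(322,270),(350,230)]))
```

```text
[[311 159  18  20 335]
 [315 180  11 104 847]] [[319.72537313 168.70447761]
 [320.         233.57378985]]
[[0.51934215 0.41373688 0.0065    ]
 [0.53411287 0.29677141 0.0065    ]]
[0.52672751 0.35525414 0.0065    ] 0.11789442245107568 -82.80262763106961
-82.87004894177828
[[ 0.52805456  0.35115443  0.01328475]
 [ 0.53230522  0.3128884   0.01253808]
 [ 0.55485173  0.35096872 -0.00096411]]
```

Call:
{"api": "send_rows", "payload": {
  "steps": [
    [[0,0,0.9,0.5,-0.5,-40,0],[0,0,0,0,0,-45,0],[0,0,0,0,0,-40,0],[0,0,0,0,0,-25,0],[0,0,0,0,0,-15,0],[0,0,0,0,0,-7.5,0],[0,0,0,0,0,0,0]]
  ]
}}

```text
clock: 3.25
ee_pos: [0.527, 0.3559, 0.0128]
eef_rot: [[0.0, 0.992, 0.125], [0.0, 0.125, -0.992], [-1.0, 0.0, -0.0]]
wrist_force: [0.8, -0.0, 0.4]
gripper_width: 0.0909
```

Call:
{"api": "send_rows", "payload": {
  "steps": [
    [[0,0,0,0,0,0,0.7],[0,0,0,0,0,0,1],[0,0,0,0,0,0,1],[0,0,0,0,0,0,1],[0,0,0,0,0,0,1],[0,0,0,0,0,0,1],[0,0,0,0,0,0,1],[0,0,0,0,0,0,1]]
  ]
}}

```text
clock: 4.05
ee_pos: [0.5266, 0.3558, 0.0124]
eef_rot: [[-0.0, 0.992, 0.125], [-0.0, 0.125, -0.992], [-1.0, -0.0, 0.0]]
wrist_force: [0.2, -0.3, -0.3]
gripper_width: 0.0303
```

Call:
{"api": "send_rows", "payload": {
  "steps": [
    [[0,0,0,0,0,0,1],[0,0,0,0,0,0,1],[0,0,0,0,0,0,1],[0,0,0,0,0,0,1]]
  ]
}}

```text
clock: 4.45
ee_pos: [0.5265, 0.3559, 0.0124]
eef_rot: [[-0.0, 0.992, 0.125], [-0.0, 0.125, -0.992], [-1.0, -0.0, 0.0]]
wrist_force: [1.2, -0.3, 0.6]
gripper_width: 0.0125
```

Call:
{"api": "send_rows", "payload": {
  "steps": [
    [[0,0,0,0,0,20,1],[0,0,0,0,0,40,1],[0,0,0,0,0,45,1],[0,0,-4,-4,-15,45,1],[0,0,-8,-8,-30,38,1],[0,0,-8,-8,-30,0,1],[0,0,-8,-8,-30,0,1],[0,0,-8,-8,-30,0,1]]
  ]
}}

```text
clock: 5.25
ee_pos: [0.4901, 0.2198, 0.2008]
eef_rot: [[0.001, 0.874, -0.487], [0.0, -0.487, -0.874], [-1.0, 0.001, -0.001]]
wrist_force: [0.5, 0.3, -0.4]
gripper_width: 0.0124
```

Call:
{"api": "send_rows", "payload": {
  "steps": [
    [[0,0,-8,-8,-30,0,1],[0,0,-8,-8,-30,0,1],[0,0,-8,-8,-30,0,1],[0,0,-8,-8,-30,0,1],[0,0,-8,-8,-30,0,1],[0,0,-8,-8,-30,0,1],[0,0,0,-2,-16,0,1],[0,0,0,0,0,0,1]]
  ]
}}

```text
clock: 6.05
ee_pos: [0.4403, 0.0233, 0.2006]
eef_rot: [[0.0, 0.226, -0.974], [-0.0, -0.974, -0.226], [-1.0, 0.0, -0.0]]
wrist_force: [-0.0, 1.0, 0.4]
gripper_width: 0.0124
```

Run:
```python
from h import *
snap('wrist','w2'); s=manip.observe(); print(s['ee_pos'],s['eef_rot'].round(4),s['clock'],s['gripper_width'])
snap('top','top2')
```

```text
[0.44051471 0.02432975 0.20055895] [[ 3.000e-04  2.270e-01 -9.739e-01]
 [ 1.000e-04 -9.739e-01 -2.270e-01]
 [-1.000e+00  0.000e+00 -3.000e-04]] 6.1 0.012639736511546536
```

View pics/w2.png

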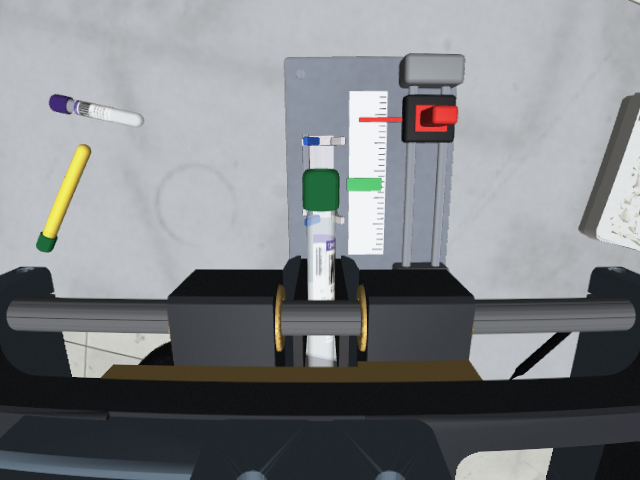

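The wrist view shows the gauge from the back, at (285–465, 55–270). The forks are around (323,141) and (323,219), the band is at (365,184), the pointer tip at (362,119) and the knob at (440,115). The tube is held with its cap towards +x. Next I'll zoom in and measure.

Run:
```python
from h import *
p,d,z=load('w2')
c=p[40:280,270:480]; cv2.imwrite('pics/w2z.png',cv2.resize(c[:,:,::-1],None,fx=2.5,fy=2.5,interpolation=cv2.INTER_CUBIC))
c=p[125:235,290:360]; cv2.imwrite('pics/w2y.png',cv2.resize(c[:,:,::-1],None,fx=5,fy=5,interpolation=cv2.INTER_CUBIC))
```

```text
(no output)
```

View pics/w2z.png

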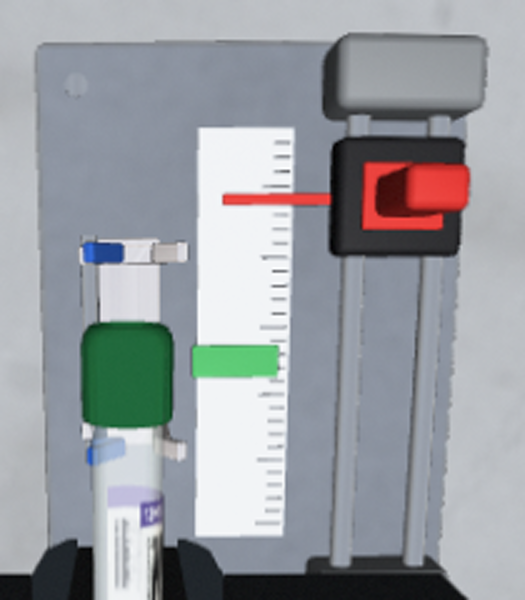

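View pics/w2y.png

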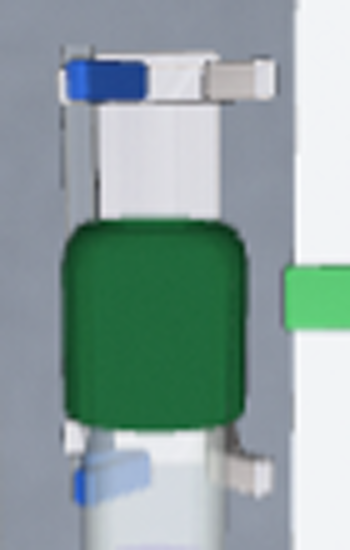

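Run:
```python
from h import *
p,d,z=load('w2')
f=lambda a,s=2.5,o=(270,40):(np.array(a,float)+.5)/s-.5+np.array(o)
ang=lambda e:np.degrees(np.arctan2(e[1],e[0]))
L=onplane(z,f([(38,45),(47,540),(325,41)]),.012); print('corner etc',L.round(4)); print('yaw left',ang(L[0]-L[1]),'top',ang(L[0]-L[2])-90)
th=np.radians(ang(L[0]-L[1])); 
B=onplane(z,f([(192,345),(280,345),(190,377),(280,377)]),.0145)
P=onplane(z,f([(222,199),(330,199)]),.020)
th=np.radians(13.2)
ex=np.array([np.cos(th),np.sin(th),0]);ey=np.array([-ex[1],ex[0],0])
O=L[0]-.105*ex-.0775*ey; print('origin from corner',O)
g=lambda q:np.c_[(q-O)@ex,(q-O)@ey,q[:,2]].round(4)
print('left edge',g(L)); print('band',g(B),B.mean(0)); print('ptr',g(P)); print('pull',(P.mean(0)-B.mean(0))@ex)
f2=lambda a:f(a,5,(290,125))
uv=f2([(100,80),(75,80),(140,80),(225,80),(265,80),(160,150),(160,55),(245,478),(155,320)])
print('fork',g(bydepth(z,d,uv)))
t=onplane(z,f2([(155,222)]),.20-.0065+.005); print('capend',g(t), t)
s=np.array([.0,.045,0]); print('seat',O+.045*ey)
# jaw edges at z .07 & prong
hsv=cv2.cvtColor(p,cv2.COLOR_RGB2HSV).astype(int)
```

```text
corner etc [[ 0.575   0.0864  0.012 ]
 [ 0.4001  0.0459  0.012 ]
 [ 0.5994 -0.0109  0.012 ]]
yaw left 13.04548113886794 top 14.07484061912595
origin from corner [ 0.49051967 -0.0130042   0.012     ]
left edge [[ 0.105   0.0775  0.012 ]
 [-0.0746  0.078   0.012 ]
 [ 0.1065 -0.0228  0.012 ]]
band [[ 0.0006  0.0228  0.0145]
 [ 0.0007 -0.0097  0.0145]
 [-0.0111  0.0234  0.0145]
 [-0.0111 -0.0101  0.0145]] [ 0.48390363 -0.00776784  0.0145    ]
ptr [[ 0.052   0.0132  0.02  ]
 [ 0.0522 -0.0248  0.02  ]]
pull 0.05735832776506352
fork [[ 0.0327  0.0548  0.0729]
 [ 0.0327  0.0584  0.0752]
 [ 0.0269  0.0468  0.3593]
 [ 0.0329  0.0357  0.0617]
 [ 0.0328  0.0298  0.0676]
 [ 0.0215  0.0456  0.015 ]
 [ 0.0269  0.0468  0.3593]
 [-0.0294  0.0322  0.0653]
 [ 0.0105  0.0467  0.2032]]
capend [[0.0184 0.0467 0.1985]] [[0.49773831 0.03664115 0.1985    ]]
seat [0.48024388 0.03080685 0.012     ]
```

Call:
{"api": "send_rows", "payload": {
  "steps": [
    [[0,0,0,20,4,0,1],[0,0,0,22.3,3.9,0,1],[0,0,0,0,0,-40,1],[0,0,0,0,0,-40,1],[0,0,0,0,0,-28,1],[0,0,0,0,0,0,1],[0,0,0,0,0,0,1]]
  ]
}}

```text
clock: 6.85
ee_pos: [0.483, 0.0335, 0.0928]
eef_rot: [[-0.001, 0.229, -0.973], [0.0, -0.973, -0.229], [-1.0, -0.0, 0.001]]
wrist_force: [0.1, -0.1, 0.1]
gripper_width: 0.0125
```

Run:
```python
from h import *
snap('wrist','w3'); s=manip.observe(); print(s['ee_pos'],s['clock'],s['gripper_width'])
```

```text
[0.48359638 0.03328315 0.09352977] 6.9 0.012368765748668813
```

View pics/w3.png

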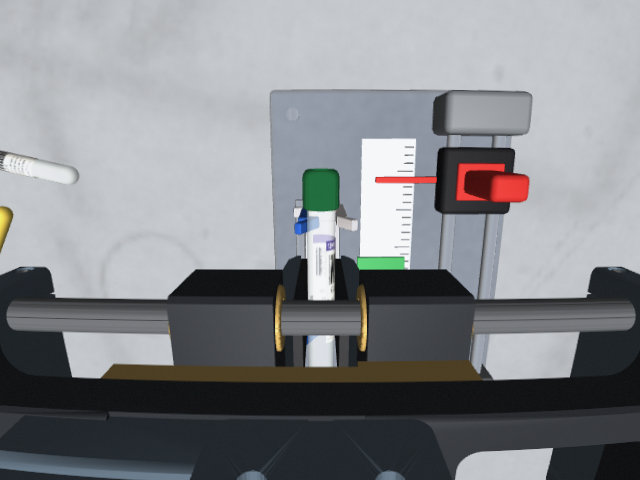

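The tube now sits over the upper fork at about (321,220), between the blue jaw tip (302,222) and the prong (346,222). A quick numeric check before pressing.

Run:
```python
from h import *
p,d,z=load('w3')
th=np.radians(13.2);ex=np.array([np.cos(th),np.sin(th),0]);ey=np.array([-ex[1],ex[0],0]);O=np.array([.4905,-.0130,0])+.0018*ex
for v in (218,222,226):
  uv=[(u,v) for u in range(294,360,4)]; q=bydepth(z,d,uv)
  for (u,_),a in zip(uv,q): print(u,v,((a-O)@ex*1e3).round(1),((a-O)@ey*1e3).round(1),(a[2]*1e3).round(1))
```

```text
294 218 24.4 64.4 10.8
298 218 33.6 58.8 60.1
302 218 33.5 56.7 59.8
306 218 33.4 54.6 59.0
310 218 39.7 51.5 92.8
314 218 39.6 49.8 92.5
318 218 40.1 48.1 95.2
322 218 39.9 46.4 93.8
326 218 39.7 44.6 93.0
330 218 39.5 42.9 91.8
334 218 39.1 41.0 89.9
338 218 33.1 37.7 57.6
342 218 33.7 35.8 60.8
346 218 34.1 33.8 62.6
350 218 34.3 31.9 63.7
354 218 34.6 30.0 65.5
358 218 24.4 22.3 10.3
294 222 21.8 64.4 11.1
298 222 34.3 57.9 74.4
302 222 33.9 56.1 72.4
306 222 33.5 54.2 70.3
310 222 37.8 51.6 92.1
314 222 38.2 49.8 94.2
318 222 38.2 48.1 94.2
322 222 38.0 46.3 93.5
326 222 38.1 44.6 93.8
330 222 38.0 42.9 93.3
334 222 37.2 41.0 89.4
338 222 31.0 37.7 57.6
342 222 31.7 35.8 61.2
346 222 32.0 33.8 63.0
350 222 32.6 32.0 65.8
354 222 32.8 30.1 66.9
358 222 21.8 22.3 11.1
294 226 19.2 64.5 11.4
298 226 32.3 57.9 74.3
302 226 32.2 56.0 73.9
306 226 31.4 54.2 70.1
310 226 35.9 51.6 91.7
314 226 36.2 49.8 92.9
318 226 36.4 48.1 94.1
322 226 36.5 46.3 94.7
326 226 36.2 44.6 92.9
330 226 36.0 42.8 92.2
334 226 35.6 41.0 90.3
338 226 28.7 37.6 57.0
342 226 29.4 35.7 60.2
346 226 30.5 34.0 65.6
350 226 30.7 32.0 66.4
354 226 30.9 30.1 67.6
358 226 19.0 22.2 10.6
```

Call:
{"api": "send_rows", "payload": {
  "steps": [
    [[0,0,0,0.2,-1,-6,1],[0,0,0,0,0,-6,1],[0,0,0,0,0,-4,1],[0,0,0,0,0,-4,1],[0,0,0,0,0,-4,1]]
  ]
}}

```text
clock: 7.4
ee_pos: [0.4837, 0.0314, 0.0685]
eef_rot: [[0.001, 0.228, -0.974], [-0.0, -0.974, -0.228], [-1.0, 0.001, -0.001]]
wrist_force: [-0.1, -2.0, 2.6]
gripper_width: 0.0125
```

Call:
{"api": "send_rows", "payload": {
  "steps": [
    [[0,0,0,0,0,-4,1],[0,0,0,0,0,-4,1],[0,0,0,0,0,-4,1]]
  ]
}}

```text
clock: 7.7
ee_pos: [0.4831, 0.0317, 0.0561]
eef_rot: [[0.0, 0.228, -0.974], [-0.0, -0.974, -0.228], [-1.0, 0.0, 0.0]]
wrist_force: [1.0, -4.8, 2.7]
gripper_width: 0.0128
```

Call:
{"api": "send_rows", "payload": {
  "steps": [
    [[0,0,0,0,0,-2,1],[0,0,0,0,0,-2,1],[0,0,0,0,0,0,1],[0,0,0,0,0,0,1]]
  ]
}}

```text
clock: 8.1
ee_pos: [0.4829, 0.0319, 0.0523]
eef_rot: [[-0.0, 0.228, -0.974], [0.0, -0.974, -0.228], [-1.0, -0.0, 0.0]]
wrist_force: [0.1, -0.7, -0.5]
gripper_width: 0.0124
```

Run:
```python
from h import *
snap('wrist','w4'); s=manip.observe(); print(s['ee_pos'],s['wrist_force'])
p,d,z=load('w4'); c=p[170:320,240:440]; cv2.imwrite('pics/w4z.png',cv2.resize(c[:,:,::-1],None,fx=3.5,fy=3.5,interpolation=cv2.INTER_CUBIC))
```

```text
[0.48299556 0.03187171 0.05237149] [-0.20198046 -0.19685675 -0.12484005]
```

View pics/w4z.png

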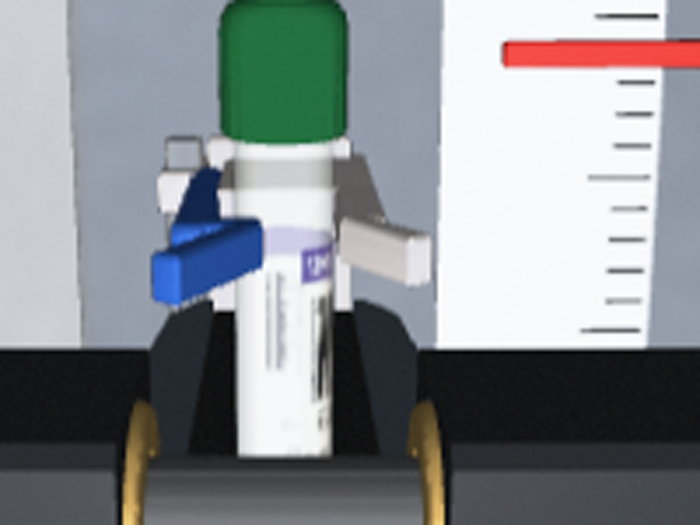

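The blue hook at (250,245) in the crop now lies over the tube's edge, and the sideways jaw force has dropped to about zero, so it has snapped. I'll press 1.5 mm further to be sure, then open the fingers partway.

Call:
{"api": "send_rows", "payload": {
  "steps": [
    [[0,0,0,0,0,-1,1],[0,0,0,0,0,-0.5,1],[0,0,0,0,0,0,1]]
  ]
}}

```text
clock: 8.45
ee_pos: [0.4831, 0.0318, 0.0518]
eef_rot: [[0.001, 0.228, -0.974], [0.0, -0.974, -0.228], [-1.0, 0.0, -0.001]]
wrist_force: [-4.9, 0.2, 24.7]
gripper_width: 0.0123
```

Call:
{"api": "send_rows", "payload": {
  "steps": [
    [[0,0,0,0,0,1,0.8],[0,0,0,0,0,0,0.6],[0,0,0,0,0,0,0.6],[0,0,0,0,0,0,0.6],[0,0,0,0,0,0,0.6]]
  ]
}}

```text
clock: 8.95
ee_pos: [0.483, 0.0318, 0.0518]
eef_rot: [[-0.0, 0.228, -0.974], [0.0, -0.974, -0.228], [-1.0, -0.0, 0.0]]
wrist_force: [-0.8, -0.5, -0.5]
gripper_width: 0.0365
```

Bottomed firmly at 25 N and released. Now I'll lift to look at it.

Call:
{"api": "send_rows", "payload": {
  "steps": [
    [[0,0,0,0,0,10,0.6],[0,0,0,0,0,30,0.6],[0,0,0,0,0,40,0.6],[0,0,0,0,0,30,0.6],[0,0,0,-30,-7,30,0.6],[0,0,0,-20,-5,8,0.6],[0,0,0,0,0,0,0.6],[0,0,0,0,0,0,0.6]]
  ]
}}

```text
clock: 9.75
ee_pos: [0.4332, 0.0197, 0.2006]
eef_rot: [[0.001, 0.228, -0.974], [-0.0, -0.974, -0.228], [-1.0, 0.0, -0.001]]
wrist_force: [1.0, 0.2, -0.6]
gripper_width: 0.0369
```

Run:
```python
from h import *
snap('wrist','w5'); s=manip.observe(); print(s['ee_pos'],s['wrist_force'])
```

```text
[0.43351042 0.0197805  0.20014223] [-0.14959409 -0.40055757 -0.25023325]
```

View pics/w5.png

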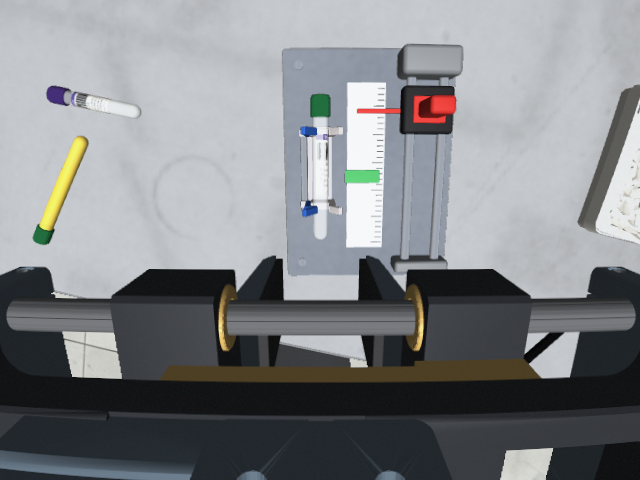

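The tube is seated: it runs (320,95)–(320,239), both blue hooks at (308,131) and (308,211) lie over its edge, and the fingers are off. I'll re-measure the seating, the knob, and the pointer-to-band distance from this clear view.

Run:
```python
from h import *
p,d,z=load('w5')
th=np.radians(13.2);ex=np.array([np.cos(th),np.sin(th),0]);ey=np.array([-ex[1],ex[0],0]);O=np.array([.4905,-.0130,0])+.0018*ex
g=lambda q:(np.c_[(q-O)@ex,(q-O)@ey,q[:,2]]*1e3).round(1)
hsv=cv2.cvtColor(p,cv2.COLOR_RGB2HSV).astype(int);H,S,V=[hsv[...,i] for i in range(3)]
def comp(m,name,h,box):
    M=np.zeros(m.shape,np.uint8); x0,y0,x1,y1=box; M[y0:y1,x0:x1]=m[y0:y1,x0:x1]
    ys,xs=np.nonzero(M); c=(xs.mean(),ys.mean()); q=onplane(z,c,h); print(name,c,len(xs),xs.min(),xs.max(),ys.min(),ys.max(),q.round(4),g(q)); return q
red=((H<8)|(H>172))&(S>120)
b=comp((H>45)&(H<85)&(S>90),'band',.0145,(340,160,390,195))
q=comp(red,'ptr',.0205,(350,100,400,122))
print('pull',((q-b)@ex))
t=onplane(z,[(320,94.5),(320,239.5)],.0465); print('tube',g(t),g(t.mean(0)[None]))
kn=comp(red,'knoball',.06,(405,85,465,140))
top=red&(d>0)
ys,xs=np.nonzero(top[85:140,405:465]); ys+=85;xs+=405
k=bydepth(z,d,np.c_[xs,ys]); kt=k[k[:,2]>.070]; print(len(kt),g(kt).mean(0),g(kt).min(0),g(kt).max(0),kt.mean(0))
uv=[(303,131),(308,131),(313,131),(303,211),(308,211),(313,211)]; print(g(bydepth(z,d,uv)))
```

```text
band (np.float64(361.22222222222223), np.float64(175.86111111111111)) 432 345 378 170 182 [[ 0.4839 -0.007   0.0145]] [[-6.8  7.4 14.5]]
ptr (np.float64(378.12280701754383), np.float64(110.50877192982456)) 171 357 399 109 112 [[ 0.5425 -0.0065  0.0205]] [[50.4 -5.5 20.5]]
pull [0.05719767]
tube [[ 60.   45.2  46.5]
 [-59.2  45.3  46.5]] [[ 0.4 45.2 46.5]]
knoball (np.float64(432.74681238615665), np.float64(108.05100182149363)) 1098 413 455 95 123 [[ 0.5494 -0.0424  0.06  ]] [[ 48.8 -42.1  60. ]]
448 [ 50.63035714 -46.05424107  71.72678571] [ 43.4 -56.1  70. ] [ 57.3 -36.6  74. ] [ 0.55205919 -0.04586683  0.07172329]
[[ 30.3  57.8  74.8]
 [ 30.6  54.3  68.4]
 [ 30.8  50.6  63.6]
 [-29.6  58.4  74.9]
 [-30.2  54.6  71.1]
 [-31.3  50.9  64.2]]
```

Call:
{"api": "send_rows", "payload": {
  "steps": [
    [[0,0,0,20,-11,0,0.55],[0,0,0,40,-23,0,0.55],[0,0,0,40,-23,0,0.55],[0,0,0,18.7,-9.9,0,0.55],[0,0,0,0,0,-30,0.55],[0,0,0,0,0,-40,0.55],[0,0,0,0,0,-30,0.55],[0,0,0,0,0,0,0.55]]
  ]
}}

```text
clock: 10.6
ee_pos: [0.5498, -0.0466, 0.0959]
eef_rot: [[-0.007, 0.228, -0.974], [0.001, -0.974, -0.228], [-1.0, -0.003, 0.007]]
wrist_force: [-0.4, 0.0, 0.1]
gripper_width: 0.0411
```

Run:
```python
from h import *
snap('wrist','w6'); s=manip.observe(); print(s['ee_pos'],s['wrist_force'],s['gripper_width'])
```

```text
[ 0.5510306  -0.04683591  0.09823916] [0.49805926 0.21099556 1.47258903] 0.04101737225183758
```

View pics/w6.png

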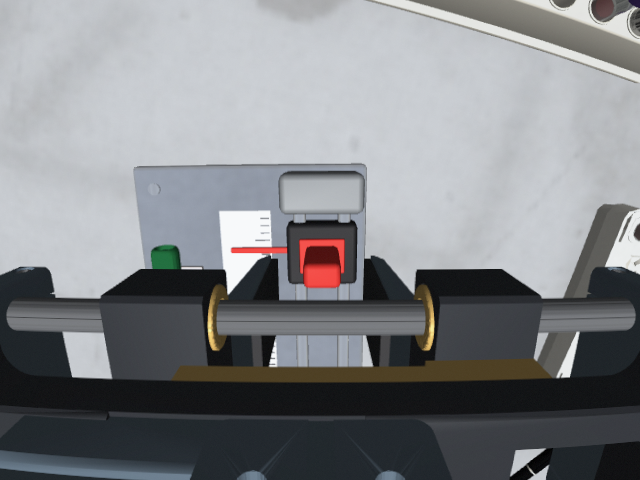

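The knob's top is at (322,265), centred between the fingers and over the slide. Descending and gripping.

Call:
{"api": "send_rows", "payload": {
  "steps": [
    [[0,0,0,0,0,-15,0.55],[0,0,0,0,0,-15,0.55],[0,0,0,0,0,-12,0.55],[0,0,0,0,0,-6,0.55],[0,0,0,0,0,0,0.55],[0,0,0,0,0,0,0.55]]
  ]
}}

```text
clock: 11.25
ee_pos: [0.5522, -0.0472, 0.0525]
eef_rot: [[0.001, 0.228, -0.974], [-0.0, -0.974, -0.228], [-1.0, 0.0, -0.001]]
wrist_force: [0.6, 0.7, 0.5]
gripper_width: 0.0409
```

Call:
{"api": "send_rows", "payload": {
  "steps": [
    [[0,0,0,0,0,0,1],[0,0,0,0,0,0,1],[0,0,0,0,0,0,1],[0,0,0,0,0,0,1],[0,0,0,0,0,0,1],[0,0,0,0,0,0,1]]
  ]
}}

```text
clock: 11.85
ee_pos: [0.5518, -0.0467, 0.0523]
eef_rot: [[0.0, 0.228, -0.974], [0.0, -0.974, -0.228], [-1.0, -0.0, -0.0]]
wrist_force: [-1.4, 5.4, 4.3]
gripper_width: 0.0196
```

Call:
{"api": "send_rows", "payload": {
  "steps": [
    [[0,0,0,-4,-0.5,0,1],[0,0,0,-10,-2.3,0,1],[0,0,0,-12,-2.8,0,1],[0,0,0,-12,-2.8,0,1],[0,0,0,-12,-2.8,0,1],[0,0,0,-5.7,-1.3,0,1],[0,0,0,0,0,0,1],[0,0,0,0,0,0,1]]
  ]
}}

```text
clock: 12.65
ee_pos: [0.4969, -0.0599, 0.0523]
eef_rot: [[0.002, 0.228, -0.974], [-0.0, -0.974, -0.228], [-1.0, 0.001, -0.002]]
wrist_force: [6.6, 2.3, -1.2]
gripper_width: 0.02
```

Run:
```python
from h import *
snap('wrist','w7'); snap('top','t7'); s=manip.observe(); print(s['ee_pos'],s['wrist_force'],s['gripper_width'],s['clock'])
p,d,z=load('t7'); c=p[195:325,295:410]; cv2.imwrite('pics/t7z.png',cv2.resize(c[:,:,::-1],None,fx=4.6,fy=4.6,interpolation=cv2.INTER_CUBIC))
```

```text
[ 0.49703353 -0.05988452  0.05228356] [ 5.47675477  2.28885352 -0.04326462] 0.019617487833602273 12.75
```

View pics/w7.png

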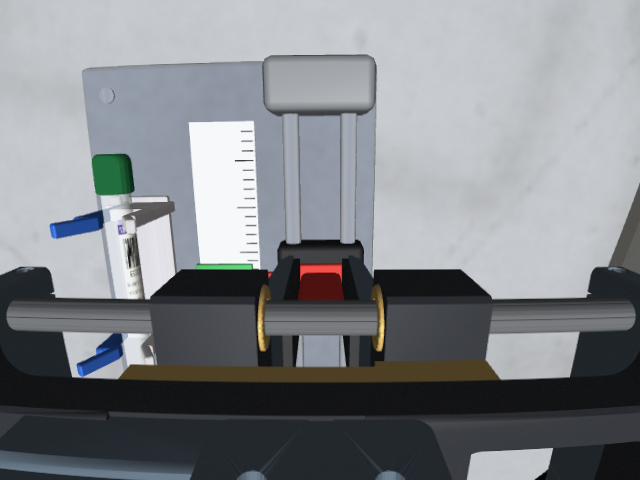

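View pics/t7z.png

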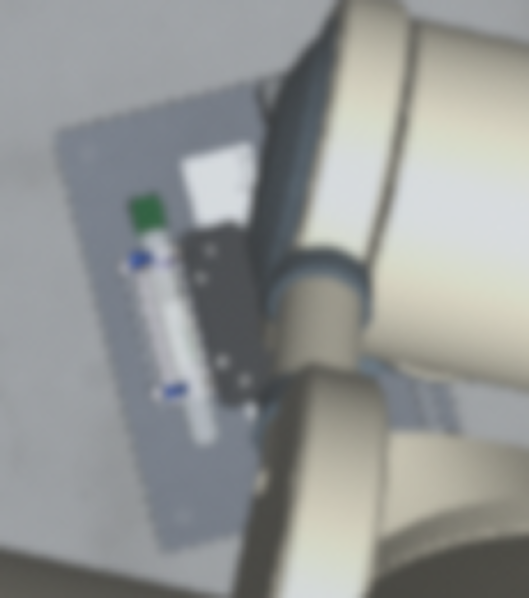

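The wrist view shows the green band partly visible at (197–253, 267), with a red sliver of the pointer at about (270,275) mostly hidden by the finger. The top view is blocked by the arm. I'll check the scene camera, and compare the slide's rear edge before and after.

Run:
```python
from h import *
snap('scene','s7')
p,d,z=load('s7'); c=p[240:340,290:400]; cv2.imwrite('pics/s7z.png',cv2.resize(c[:,:,::-1],None,fx=5,fy=5,interpolation=cv2.INTER_CUBIC))
p,d,z=load('w7'); c=p[235:300,180:400]; cv2.imwrite('pics/w7z.png',cv2.resize(c[:,:,::-1],None,fx=3.6,fy=3.6,interpolation=cv2.INTER_CUBIC))
th=np.radians(13.2);ex=np.array([np.cos(th),np.sin(th),0]);ey=np.array([-ex[1],ex[0],0]);O=np.array([.4905,-.0130,0])+.0018*ex
for n,u,r in (('w5',408,range(80,100,1)),('w7',320,range(232,256,1))):
  p,d,z=load(n); q=bydepth(z,d,[(u,v) for v in r])
  for v,a in zip(r,q): print(n,v,p[v,u],((a-O)@ex*1e3).round(1),((a-O)@ey*1e3).round(1),(a[2]*1e3).round(1))
```

```text
w5 80 [141 144 148] 75.2 -29.6 25.4
w5 81 [142 146 149] 74.2 -29.4 26.7
w5 82 [144 146 150] 73.3 -29.3 27.0
w5 83 [144 147 151] 72.5 -29.3 27.1
w5 84 [145 148 152] 71.7 -29.4 27.2
w5 85 [70 73 75] 70.5 -29.0 29.2
w5 86 [33 33 35] 69.5 -28.7 30.6
w5 87 [40 40 43] 68.5 -28.4 32.1
w5 88 [52 51 54] 67.7 -28.5 31.7
w5 89 [51 52 54] 66.8 -28.4 32.2
w5 90 [51 50 54] 66.0 -28.3 32.7
w5 91 [52 52 55] 65.2 -28.5 32.3
w5 92 [51 51 55] 64.5 -28.6 32.0
w5 93 [54 54 57] 63.5 -28.3 33.3
w5 94 [53 54 56] 62.9 -28.7 31.4
w5 95 [52 52 56] 62.1 -28.7 31.7
w5 96 [53 53 56] 61.1 -28.5 32.8
w5 97 [54 53 57] 60.6 -28.9 31.0
w5 98 [54 54 57] 59.5 -28.6 32.7
w5 99 [54 54 56] 58.9 -28.9 31.5
w7 232 [147 155 168] 16.7 -46.9 12.2
w7 233 [146 154 167] 15.8 -46.9 10.7
w7 234 [147 155 169] 15.4 -46.9 11.4
w7 235 [147 154 168] 14.8 -46.9 11.4
w7 236 [146 153 167] 14.0 -46.9 10.4
w7 237 [146 154 167] 13.4 -46.9 10.3
w7 238 [147 154 168] 12.9 -46.9 10.5
w7 239 [107 113 122] 14.5 -46.9 19.2
w7 240 [32 34 37] 14.4 -46.9 21.3
w7 241 [13 13 15] 14.4 -46.9 23.5
w7 242 [10 11 13] 14.5 -46.9 25.8
w7 243 [12 13 14] 14.3 -46.9 27.2
w7 244 [15 15 15] 14.1 -46.9 28.7
w7 245 [19 19 21] 14.1 -46.9 30.7
w7 246 [25 26 29] 13.7 -46.9 31.0
w7 247 [30 30 33] 13.3 -46.9 31.4
w7 248 [39 39 41] 12.5 -46.9 30.4
w7 249 [49 49 51] 12.1 -46.9 30.7
w7 250 [58 58 60] 12.2 -46.9 33.0
w7 251 [64 64 66] 11.1 -46.9 31.1
w7 252 [65 65 67] 11.0 -46.9 32.5
w7 253 [66 66 69] 10.3 -46.9 32.0
w7 254 [66 66 68] 9.7 -46.9 31.5
w7 255 [66 67 68] 9.2 -46.9 31.8
```

View pics/s7z.png

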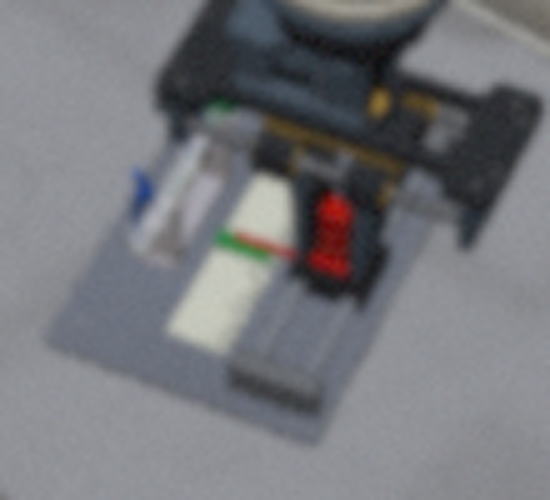

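View pics/w7z.png

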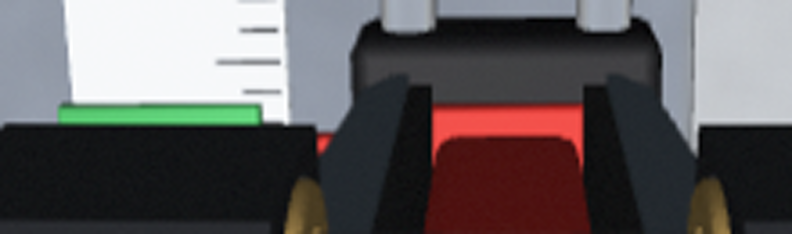

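Run:
```python
from h import *
p,d,z=load('s7')
th=np.radians(13.2);ex=np.array([np.cos(th),np.sin(th),0]);ey=np.array([-ex[1],ex[0],0]);O=np.array([.4905,-.0130,0])+.0018*ex
g=lambda q:(np.c_[(q-O)@ex,(q-O)@ey,q[:,2]]*1e3).round(1)
f=lambda a:(np.array(a,float)+.5)/5-.5+np.array((290,240))
print('ptr',g(onplane(z,f([(240,236),(265,243),(292,250)]),.0205)))
print('band left',g(onplane(z,f([(220,240),(215,238),(228,233),(265,258)]),.0145)))
# scale ends as a reference (w5-frame)
print('scale front corners',g(onplane(z,f([(165,330),(215,352)]),.0125)))
p,d,z=load('w5'); print(g(onplane(z,[(347,246),(382,247.5)],.0125)))
c=load('s7')[0][270:305,325:360]; cv2.imwrite('pics/s7y.png',cv2.resize(c[:,:,::-1],None,fx=16,fy=16,interpolation=cv2.INTER_NEAREST))
```

```text
ptr [[ -9.4   9.8  20.5]
 [ -8.   -4.2  20.5]
 [ -6.3 -19.   20.5]]
band left [[-11.9  20.3  14.5]
 [-11.8  23.2  14.5]
 [ -5.8  18.4  14.5]
 [-12.8  -6.4  14.5]]
scale front corners [[-76.9  21.4  12.5]
 [-78.6  -8.   12.5]]
[[-74.   19.3  12.5]
 [-75.5 -14.7  12.5]]
```

View pics/s7y.png

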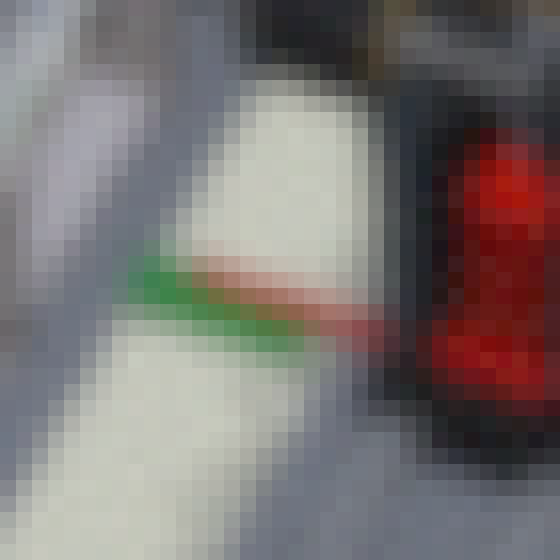

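The scene view shows the red pointer lying on the green band. Both estimates put it 1–2 mm behind the band's middle, so I'll nudge it 1.4 mm forward and hand in.

Call:
{"api": "send_rows", "payload": {
  "steps": [
    [[0,0,0,-1.4,-0.3,0,1],[0,0,0,0,0,0,1],[0,0,0,0,0,0,1],[0,0,0,0,0,0,1],[0,0,0,0,0,0,1],[0,0,0,0,0,0,1]]
  ]
}}

```text
clock: 13.4
ee_pos: [0.4957, -0.0602, 0.0523]
eef_rot: [[0.003, 0.228, -0.974], [-0.0, -0.974, -0.228], [-1.0, 0.001, -0.002]]
wrist_force: [7.0, 1.6, -0.5]
gripper_width: 0.0199
```

Run:
```python
from h import *
snap('wrist','w8')
s=manip.observe(); print(s['ee_pos'],s['wrist_force'],s['gripper_width'],s['clock'])
th=np.radians(13.2);ex=np.array([np.cos(th),np.sin(th),0]);O=np.array([.4905,-.0130,0])+.0018*ex
p,d,z=load('w8'); q=bydepth(z,d,[(320,v) for v in range(238,250)]); print(((q-O)@ex*1e3).round(1),p[238:250,320,0])
```

```text
[ 0.49577697 -0.06021783  0.05229433] [ 7.42409259  2.39528741 -1.27261756] 0.020023949944668436 13.45
[11.9 13.6 13.4 13.7 13.6 13.4 13.2 12.5 12.3 11.7 11.5 11.1] [146 106  31  11  14  14  14  22  24  31  39  47]
```

The slide's rear is at 13.5 mm, which puts the knob at about −6.5 mm against the band's −6.8 mm. The spring force is still there, at about 7.5 N. Handing in.

Run:
```python
from station import manip
print(manip.job_done())
```

```text
the job is handed in; nothing more can be done
None
```

I seated the green-capped tube in the forks, then pulled the red knob about 57 mm until the pointer was on the green band. The job was handed in with the fingers still holding the knob, at about 13.5 s; it reports no verdict.

**Tube:** after letting go, its middle measured 0.4 mm along and 0.2 mm sideways from the seat. The height was not measured separately; the tube bottomed on the forks at 25 N and both blue jaws were shut over it.

**Pointer:** it is within about 0.5 mm of the band's middle, judged from the slide's rear edge in the wrist camera. The spring still pulls at about 7.5 N and the grip measures 20 mm.

**Checks that disagreed:** before the last 1.4 mm nudge, both views put the pointer 1–2 mm short. The scene camera's frame is about 3 mm off the wrist camera's. The top view of the pointer was blocked by the arm, and I did not take another scene picture after the nudge.

**Bystanders:** I did not touch the purple-capped tube, the marker pen or the dropper bottle. I did not measure them again at the end.

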